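# Wedge the retaining clip off the carousel mixer's spindle

### The job

The tube carousel has to come off the mixer for washing, so first take off the plastic spring clip that holds it. With the orange-handled wedge from the tool block, braced against the spindle and not with your fingers, feel your way down into the gap behind the clip's bow, spread the clip and ease it clear of the spindle; it gives slowly and cracks if forced, so press gently and give it time. Then hang the wedge back upright in its slot in the tool block, collar down, and put the clip in the small aluminium tray, leaving the other things on the bench where they are.

Things in the scene. Friction and masses are not known exactly. Their poses are not given: they have to be found in the camera images.
- mixer: Tube carousel mixer, fixed: white housing 210 x 210 x 50 mm, blue turntable 230 mm across with capped tubes near its rim (95 mm from the axis, up to 105 mm high), aluminium hub block (x -30 to 54, y -32 to 32 mm), flat top 100 mm above the bench, cut by an extraction slot 17 mm wide, 34 mm deep, along x from the spindle to x = 43 mm. Origin on the bench under the spindle's axis, z up
- spindle: Polished upright steel spindle, fixed in the hub. Origin on its axis, level with the hub's top; x along the slot, z up. 18 mm in diameter from the bottom of the slot to 18.5 mm above the hub (top edge bevelled over 2.5 mm), but for a groove 14 mm in diameter in the first 5.6 mm above the hub, where the clip sits
- clip_mid (a point): Centre of the black acetal U-clip (4 mm thick, 24 wide in y, 27 long in x), flat on the hub; seated, it is 5 mm in x from the spindle's axis. x from mouth to bow. Its sprung legs end in lips gripping the groove; it comes off only along +x: stiffly for 7 mm, then loosely, and can be lifted once this point is 22 mm from the axis. Cracks if the wedge presses it with over 20 N; creeps if pressed softly
- clip_bow (a point): Middle of the upper inner edge of the clip's bow (bow 5.5 mm thick in x, 24 mm wide, across the slot); axes as clip_mid. Gap for the wedge's tip: 4 mm in x between bow and spindle, 15 mm in y between the legs. Pressing the wedge down with some 7 N is safe and enough, at 5 mm/s; at 15 mm/s the force grows too high. The clip lets go when the tip is about 22 mm below the hub's top
- leg_a (a joint): Spread of one clip leg, rad: 0 at rest, about 0.1 when its lip passes the spindle's widest point, then back to 0
- leg_b (a joint): Spread of the clip's other leg, rad, alike
- wedge_grip (a point): Centre of the wedge's orange handle (16 mm in x, 20 in y, 60 high), 96 mm above the tip, z up; the tool hangs in the block by its collar (28 x 26 x 6 mm, 30 to 36 mm below this point). Blade 60 mm long, 12 wide in y: one face flat (towards -x, 7 mm off the axis), the other (towards +x) tapering, so 2.5 mm thick at the tip and growing evenly to 14 mm at 34 mm up, then constant. About 130 g
- wedge_tip (a point): Lower end of the wedge, on the flat face, middle of its width; same axes as wedge_grip. The flat face is made to slide down the spindle's side, the tapered face to push the clip's bow outward
- rack: Grey tool block, fixed, 56 x 170 x 66 mm, origin under its centre, with two through slots 20 mm (x) by 18 mm (y) at y = -45 and y = 45 mm. The wedge stands in one of them, a scraper in the other. With the wedge home its tip is 6 mm above the bench and wedge_grip 102 mm above it
- scraper_grip (a point): Centre of the white handle of the scraper in the block's other slot; leave it alone
- tray: Open aluminium parts tray, fixed, 115 x 125 mm, walls 3 mm thick and 16 mm high, floor about 3 mm thick; origin under its centre
- vial1: Capped sample vial, 25 mm in diameter and 50 mm high, standing; origin under its foot; leave it alone
- vial2: Like vial1; leave it alone
- vial3: Like vial1; leave it alone
- vial4: Like vial1; leave it alone
- vial5: Like vial1; leave it alone
- reagent: White bottle with blue cap, 50 mm in diameter and 120 mm high, standing; origin under its foot; leave it alone
There are look-alikes about, which are no part of the job. Of the things like the part that bears wedge_grip, leave any that is pink; of the rest the larger one is meant. Several things look just like the tray: the one meant starts nearest to the robot's base.

How it is judged:
By the outcome, as a careful person would: the job done as asked, in the order asked, and still so for the second after the job is handed in, with the robot touching nothing.
It also fails if it takes over 72 s, if anything falls off the work surface, if the arm or the gripper's body presses on something with over 40 N, if the wrist force passes 120 N, or if a joint passes its speed limit or range.

### The arm

A 7-joint arm with a two-finger parallel gripper is mounted at the origin on the work surface. World frame = base frame: x ahead of the robot, y to its left, z up, the work surface at z = 0. Lengths are in mm, angles in rad, forces in N, time in s.
With the tool pointing down it reaches from about 425 to 950 mm from the base axis. Payload 16.7 kg.
Tool frame: the origin (TCP) lies midway between the tips of the shut fingers; the grasp point (between the pads) lies 19 mm behind it (bot.pinch_z is the distance from the TCP to the grasp point, in mm); z points along the fingers, y is the direction in which the jaws open and shut (so a half turn about z gives the same grasp; the last joint's range is limited). The gripper opens to 94 mm and grips with 3 to 60 N. Pads are 16 mm wide; open, the fingers measure 119 mm over their backs; the gripper's body (75 mm by 177 mm) begins 78 mm behind the grasp point.
Start: joints at [1.058, 0.426, 0.074, 1.606, -0.034, 1.111, -0.067], TCP at [240.151, -630.793, 177.667] pointing down, gripper open.
Joint ranges: [-2.85, 2.85], [-0.5, 2.14], [-1.23, 1.37], [0.21, 2.46], [-1.02, 4.16], [0.16, 2.05], [-2.73, 2.73]. Speed limits (rad/s): [1.89, 1.89, 2.39, 2.39, 3.01, 3.01, 3.01].

### API

Orientations are given as a rotation vector (axis times angle).
In Python, from bench import bot, effector, planner, read_camera, camera_model, finish_job, sensors gives the robot as it stands. The module is installed in compiled form; this text tells all that it offers. Calls block until the motion is done:
- bot.move_ptp(position, orientation): joint-space move of the TCP to a pose.
- bot.move_linear(position, speed=150, frame=None): straight line of the TCP; frame=None keeps the orientation; speed is the mean speed in mm/s.
- bot.move_j(angles): joint-space move.
- effector.set_gripper(opening, grasp_force=None): finger opening in mm; grasp_force is the grip in N (None keeps the last); returns when the fingers have stopped.
- bot.pause(seconds).
- planner.inverse_kinematics(position, orientation): joint angles nearest the present ones, or None.
- read_camera(name): name is "scene" or "top" or "wrist"; returns (picture, depth): 400x640x3 uint8, red, green, blue; 400x640 float32, mm along the optical axis (not along the pixel's ray), 0 where there is no reading.
- camera_model(name): a dict with "mtx" (3x3 intrinsics, pixels), "rvec" (rotation vector, rad) and "tvec" (3), from world to camera coordinates, as OpenCV has them. Camera axes: x right, y down, z forward; pixel columns grow to the right and rows downward; lengths in mm; the calibration is good to about 2 mm. The wrist camera is an equidistant fisheye: a pixel r from the principal point sees the ray r / f radians off the axis. A picture is of the moment at which its call begins: read the wrist's pose just before it. camera_model takes no time and is no camera call; for the wrist camera it gives the pose at the moment of the call.
A pose or a line that the arm cannot do raises bot.MotionError and nothing moves.
- finish_job(): hands the job in, once; it reports no verdict.
Readings, each from a call of its own:
- sensors.get_t(): time.
- sensors.get_joint_pos(): joint angles.
- sensors.get_joint_vel(): joint speeds.
- sensors.get_joint_torque(): joint torques, N m.
- sensors.get_eef_pos(): TCP position.
- sensors.get_ee_rot(): TCP orientation.
- sensors.get_ft_force(): force on the tool from outside, world axes, zero at the start.
- sensors.get_torque(): the same for the moment, N m.
- sensors.get_opening(): finger opening in mm.
Only numpy, scipy, OpenCV 4.12 (cv2) and the standard library are available. Lean on these libraries where they do the work, as an engineer would, in place of code of your own. Each camera call takes 0.05 s, during which the arm holds its last target. There are 200 camera calls.

## Working session

There is one attempt and no reset: what is moved stays moved. The work goes in short steps, each a Python script; the robot and the scene stay as the last script left them, time stands still between calls to the robot, and variables do not carry over. Pictures are saved under pics/ and viewed, about 8 in all and at most 12, crops included, and the job is handed in when it is done.

```bash
mkdir -p pics; cat > h.py <<'E'
import numpy as np, cv2
from bench import bot, effector, planner, read_camera, camera_model, finish_job, sensors
def cloud(name, d, m=None):
    m = m or camera_model(name)
    K=np.array(m['mtx']); R=cv2.Rodrigues(np.array(m['rvec'],float))[0]; t=np.array(m['tvec'],float).ravel()
    v,u=np.mgrid[:d.shape[0],:d.shape[1]]
    P=np.stack([(u-K[0,2])/K[0,0]*d,(v-K[1,2])/K[1,1]*d,d],-1)
    return (P-t)@R
def save(n,im): cv2.imwrite(f'pics/{n}.png',cv2.cvtColor(im,cv2.COLOR_RGB2BGR))
E
python3 - <<'E'
from h import *
for n in ('scene','top'):
    p,d=read_camera(n); save(n,p); np.savez(n,p=p,d=d,P=cloud(n,d))
    m=camera_model(n); R=cv2.Rodrigues(np.array(m['rvec'],float))[0]
    print(n,np.array(m['mtx']).round(1).tolist(),(-R.T@np.array(m['tvec']).ravel()).round(),R.round(2).tolist(),(d>0).mean())
print(sensors.get_t(),sensors.get_ee_rot(),bot.pinch_z)
E
```

```text
scene [[427.5, 0.0, 318.4], [0.0, 427.5, 197.3], [0.0, 0.0, 1.0]] [1095.  696.  990.] [[-0.79, 0.61, -0.0], [0.44, 0.57, -0.7], [-0.42, -0.55, -0.72]] 0.996015625
top [[515.4, 0.0, 323.6], [0.0, 515.4, 204.9], [0.0, 0.0, 1.0]] [ 287.   -5. 1621.] [[0.02, -1.0, -0.01], [-0.98, -0.02, -0.19], [0.19, 0.01, -0.98]] 0.996109375
0.1 [-3.08866403e+00 -5.68083111e-01  3.91617447e-04] 18.8
```

View pics/top.png

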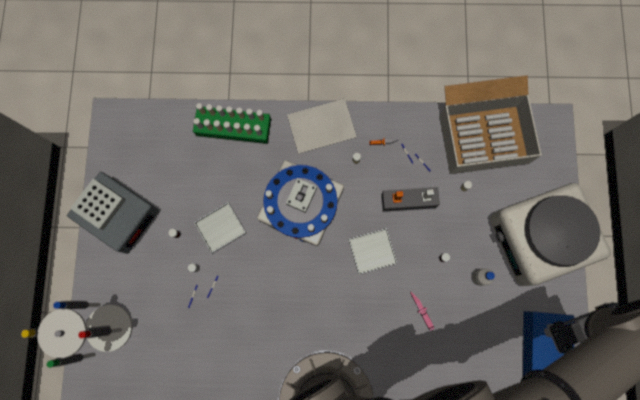

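View pics/scene.png

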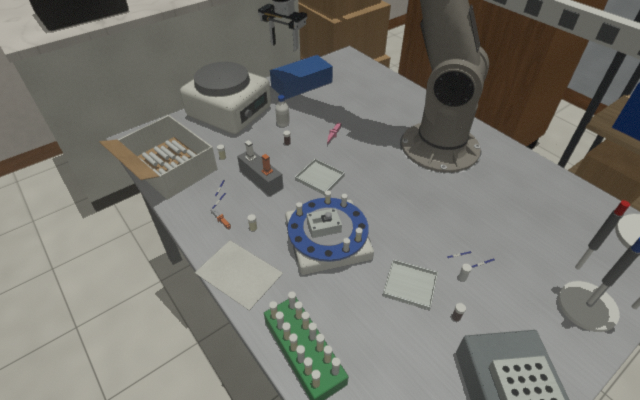

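Candidates in the top view:
- **Wedge:** orange in the rack (397,196), orange lying on the bench (378,142), pink (422,310). The pink one is excluded. The one standing in the block looks the larger, to be checked.
- **Tray:** (373,251), (221,228) and the larger sheet (322,126). (373,251) is nearest the base at about (325,385).

Next I'll measure these and enlarge.

```bash
python3 - <<'E'
from h import *
T=np.load('top.npz');S=np.load('scene.npz')
def blobs(n,Z,mask,zmin,zmax,roi=None,amin=8):
    P=Z['P'];m=mask&(P[...,2]>zmin)&(P[...,2]<zmax)
    if roi: r=np.zeros_like(m);r[roi[1]:roi[3],roi[0]:roi[2]]=1;m&=r
    k,l,st,c=cv2.connectedComponentsWithStats(m.astype(np.uint8))
    for i in range(1,k):
        if st[i,4]>=amin:
            q=P[l==i]; rc=cv2.minAreaRect(q[:,:2].astype(np.float32))
            print(n,c[i].round(),st[i,4],'med',np.median(q,0).round(1),'rect',np.round(rc[0],1),np.round(rc[1],1),round(rc[2],1),'z',np.percentile(q[:,2],[2,98]).round(1))
for nm,Z in(('top',T),('scene',S)):
    h=cv2.cvtColor(Z['p'],cv2.COLOR_RGB2HSV); H,s,v=h[...,0],h[...,1],h[...,2]
    ro=(340,90,460,340) if nm=='top' else (180,100,360,290)
    blobs(nm+' orange',Z,(H<14)&(s>130),-20,200,ro)
    blobs(nm+' pink',Z,(H>150)&(s>70),-20,200,ro)
    ro=(240,150,360,260) if nm=='top' else (270,170,390,280)
    blobs(nm+' blue',Z,(H>100)&(H<125)&(s>130),30,110,ro,40)
    blobs(nm+' hubtop',Z,(s<60)&(v>90),93,106,ro,20)
    blobs(nm+' housing',Z,(s<60),38,56,ro,100)
    ro=(375,180,450,220) if nm=='top' else (230,140,290,200)
    blobs(nm+' racktop',Z,(s<80),58,72,ro,30)
    ro=(340,220,405,280) if nm=='top' else (290,155,350,195)
    blobs(nm+' tray',Z,v>0,8,25,ro,30)
P=T['P']; print('bench z', np.median(P[300:340,200:260,2]))
a=cv2.resize(T['p'][165:235,255:345],None,fx=6,fy=6,interpolation=2)
b=cv2.resize(T['p'][130:215,365:445],None,fx=5,fy=5,interpolation=2)[:420,:]
c=np.zeros((425,940,3),np.uint8);c[:420,:540]=a;c[:420,540:940]=b
save('crop',cv2.resize(c,(796,360)))
E
```

```text
top orange [377. 142.] 55 med [ 802.2 -150.7   16. ] rect [ 804.4 -150.2] [46.  15.9] 88.7 z [ 1.2 24. ]
top orange [398. 197.] 95 med [ 603.  -203.3  106.2] rect [ 605.7 -206.6] [26.1 25. ] 86.3 z [ 66.3 135.6]
top pink [423. 312.] 212 med [ 265.1 -289.3   20.5] rect [ 269.9 -286.8] [127.9  25.9] 33.9 z [ 4.3 29. ]
top blue [300. 201.] 1954 med [592.4  91.3  65.8] rect [595.6  90.9] [222.7 221.2] 22.5 z [58.3 73.3]
top hubtop [301. 195.] 454 med [605.4  88.6  99.8] rect [608.2  86.7] [65.  84.6] 67.0 z [ 94.4 105.4]
top hubtop [329. 186.] 22 med [633.2   2.3 103.2] rect [631.8   3.5] [13.8 17.4] 53.6 z [ 97.1 105.9]
top hubtop [310. 227.] 21 med [507.9  56.7 102. ] rect [507.7  55.2] [12.4 14.8] 0.6 z [ 99.9 105.6]
top housing [338. 187.] 106 med [644.4 -25.7  47.7] rect [644.  -27.5] [63.9 31. ] 19.8 z [40.  54.2]
top housing [263. 216.] 125 med [544.8 206.4  47.3] rect [543.7 207.3] [72.4 31.9] 25.8 z [39.4 55.4]
top housing [314. 238.] 150 med [482.   42.8  47.3] rect [479.5  45.8] [36.  78.9] 21.7 z [39.1 54. ]
top racktop [411. 198.] 748 med [ 608.4 -252.4   65.7] rect [ 611.7 
[... 1053 characters left out ...]
] [21.2 14.4] 54.5 z [ 95.1 105.6]
scene hubtop [324. 220.] 476 med [612.2  92.8  99.5] rect [608.4  85.7] [67.7 84.4] 66.0 z [ 94.1 103.2]
scene hubtop [358. 231.] 37 med [563.  179.  102.5] rect [561.3 178. ] [17.8 13.8] 50.9 z [ 94.7 105.3]
scene hubtop [346. 242.] 38 med [611.3 186.5 103.2] rect [610.  183.9] [17.1 16.9] 70.6 z [ 94.2 105.4]
scene housing [332. 256.] 508 med [677.9 167.2  46.7] rect [626.5 160.2] [ 73.2 211.9] 64.7 z [38.3 54.4]
scene racktop [259. 167.] 506 med [ 620.6 -247.7   65.4] rect [ 611.2 -251.7] [ 60.7 177.2] 5.0 z [59.  70.7]
scene tray [319. 175.] 232 med [ 457.5 -140.7   13.2] rect [ 450.5 -137.2] [121.2 128.4] 16.6 z [ 8.3 18.7]
bench z -0.15509938081011443
```

View pics/crop.png

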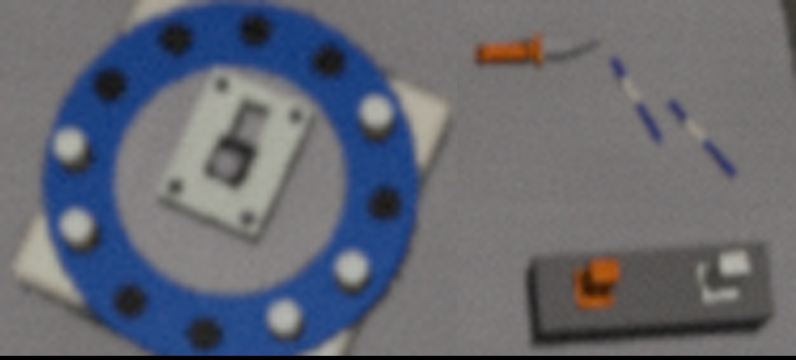

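Spindle is about (597.3, 91), mixer yaw about -23.5° from both the hub and turntable fits. The rack is at (611.5, -250.7), yaw about 4.7°. The meant wedge is the orange one standing in the rack at (608, -206): its handle is about 60 mm tall, against 46 mm for the lying one. The meant tray is at (450.5, -136). Next come close wrist views.

```bash
cat >> h.py <<'E'
from scipy.spatial.transform import Rotation as Ro
def down(a):  # jaw (tool y) axis along world angle a (deg), pointing down
    a=np.radians(a); y=np.array([np.cos(a),np.sin(a),0]); z=np.array([0,0,-1.]); x=np.cross(y,z)
    return Ro.from_matrix(np.stack([x,y,z],1)).as_rotvec()
def wcloud(d,m):
    K=np.array(m['mtx']); R=cv2.Rodrigues(np.array(m['rvec'],float))[0]; t=np.array(m['tvec'],float).ravel()
    v,u=np.mgrid[:d.shape[0],:d.shape[1]]; a=(u-K[0,2])/K[0,0]; b=(v-K[1,2])/K[1,1]; r=np.hypot(a,b)+1e-9
    k=np.tan(np.minimum(r,1.4))/r
    return (np.stack([a*k*d,b*k*d,d],-1)-t)@R
def wproj(X,m):
    K=np.array(m['mtx']); R=cv2.Rodrigues(np.array(m['rvec'],float))[0]; c=R@np.array(X,float)+np.array(m['tvec'],float).ravel()
    r=np.hypot(c[0],c[1]); s=np.arctan2(r,c[2])/(r+1e-9); return K[0,2]+K[0,0]*c[0]*s, K[1,2]+K[1,1]*c[1]*s
E
python3 - <<'E'
from h import *
q0=sensors.get_joint_pos()
for nm,p,yaw in(('rack',(608,-206,83),4.7),('mix',(612,85,160),-23.5)):
    for a in(0,90,180,270):
        q=planner.inverse_kinematics(p,down(yaw+a)); print(nm,a,None if q is None else np.round(q,2))
y=-23.5
bot.move_ptp((606,87,260),down(-23.5+90+180))
m=camera_model('wrist'); p,d=read_camera('wrist'); save('wh',p); np.savez('wh',p=p,d=d,P=wcloud(d,m))
print(sensors.get_t(),sensors.get_eef_pos(),np.round(m['mtx'],1).tolist(),[np.round(wproj(X,m)) for X in((597.3,91,118),(607,87,100))])
bot.move_ptp((608,-206,200),down(4.7))
m=camera_model('wrist'); p,d=read_camera('wrist'); save('wr',p); np.savez('wr',p=p,d=d,P=wcloud(d,m))
print(sensors.get_t(),np.round(wproj((608,-206,132),m)))
E
python3 - <<'E'
import cv2,numpy as np
a=cv2.imread('pics/wh.png');b=cv2.imread('pics/wr.png')
cv2.imwrite('pics/w2.png',np.hstack([a,b])[:, :] if 0 else cv2.resize(np.vstack([a[:, :],b]),(480,600)))
E
```

```text
rack 0 [ 0.52  0.49 -0.39  1.75  0.23  0.94  0.12]
rack 90 [ 0.67  0.53 -0.6   1.74  0.35  0.98  1.59]
rack 180 [ 0.07  0.47  0.21  1.78 -0.12  0.91 -2.73]
rack 270 [ 0.31  0.47 -0.1   1.76  0.06  0.92 -1.31]
mix 0 [ 0.22  0.41 -0.59  1.73  0.25  1.08 -0.87]
mix 90 [ 0.3   0.44 -0.71  1.72  0.32  1.1   0.65]
mix 180 [ 0.51  0.54 -1.03  1.71  0.5   1.18  2.08]
mix 270 [ 0.08  0.38 -0.41  1.74  0.17  1.06 -2.37]
3.0 [606.12539664  86.26490687 259.87261904] [[309.7, 0.0, 323.4], [0.0, 309.7, 200.9], [0.0, 0.0, 1.0]] [array([323., 195.]), array([322., 183.])]
5.2083 [324. 203.]
```

View pics/w2.png

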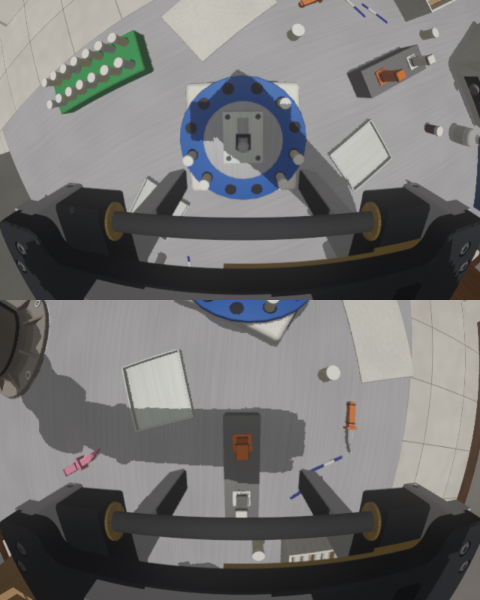

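The wrist views show the hub centred at (241,135) and the wedge in its slot at (242,447), next to the white-handled scraper, in the half-scale stack. The lying orange tool is clearly smaller. Next I'll refine, grasp and lift the wedge, then see which way the taper faces.

```bash
python3 - <<'E'
from h import *
def rect(n,Z,m,roi):
    r=np.zeros(m.shape,bool);r[roi[1]:roi[3],roi[0]:roi[2]]=1;m=(m&r).astype(np.uint8)
    k,l,st,c=cv2.connectedComponentsWithStats(m)
    i=1+np.argmax(st[1:,4]);q=Z['P'][l==i]; rc=cv2.minAreaRect(q[:,:2].astype(np.float32))
    print(n,c[i].round(),st[i,4],np.median(q,0).round(1),np.round(rc[0],1),np.round(rc[1],1),round(rc[2],1))
H=np.load('wh.npz');z=H['P'][...,2]
rect('hub',H,abs(z-100)<2.5,(250,120,390,240)); rect('table',H,abs(z-65)<5,(220,80,420,280)); rect('clip+spindle',H,abs(z-118)<3,(290,150,350,230))
Rk=np.load('wr.npz');z=Rk['P'][...,2]; h=cv2.cvtColor(Rk['p'],cv2.COLOR_RGB2HSV);o=(h[...,0]<14)&(h[...,1]>120)
rect('handletop',Rk,o&(abs(z-132)<3),(280,150,370,240)); rect('collar',Rk,o&(z<80)&(z>64),(280,150,370,240)); rect('rack',Rk,abs(z-66)<3,(280,120,360,300))
q=H['p'];a=cv2.resize(q[135:235,270:380],None,fx=5,fy=5,interpolation=2);save('hubz',a)
# grasp
g=np.array([608,-206,102.])
effector.set_gripper(45,25)
bot.move_linear((g[0],g[1],g[2]-18.8),speed=120); effector.set_gripper(0,35)
print('open',sensors.get_opening(),sensors.get_eef_pos(),sensors.get_ft_force(),sensors.get_t())
bot.move_linear((g[0],g[1],g[2]+60),speed=120)
p,d=read_camera('scene');P=cloud('scene',d);np.savez('s2',p=p,d=d,P=P)
print(sensors.get_opening(),sensors.get_ft_force(),sensors.get_eef_pos(),sensors.get_t())
save('lift',np.vstack([cv2.resize(a,(550,300))[:, :],cv2.resize(p[85:175,200:310],(550,300),interpolation=2)]))
E
```

```text
hub [324. 183.] 2850 [607.8  86.2  99.3] [606.4  85.4] [64.4 83.1] 66.7
table [323. 182.] 17122 [602.6  89.9  65.6] [596.5  89.8] [226.6 229.4] 17.1
clip+spindle [324. 196.] 174 [595.8  90.1 117.2] [595.2  89.5] [17.5 16.8] 67.3
handletop [322. 203.] 345 [ 607.  -206.3  131. ] [ 607.1 -206.7] [15.6 19.2] 5.1
collar [323. 187.] 256 [ 607.7 -201.6   71.2] [ 607.2 -207.3] [27.7 27.2] 7.0
rack [322. 217.] 5002 [ 607.6 -243.9   65.2] [ 609.5 -250.9] [ 57.  167.9] 4.9
open 15.78506717032947 [ 608.02620072 -206.06226173   83.31042989] [-1.1315755  -0.08501634  2.43769316] 7.7917
15.530813334220495 [-0.02237232  0.27671248 -0.98924114] [ 607.42488775 -205.96615183  161.03193856] 8.65
```

View pics/lift.png

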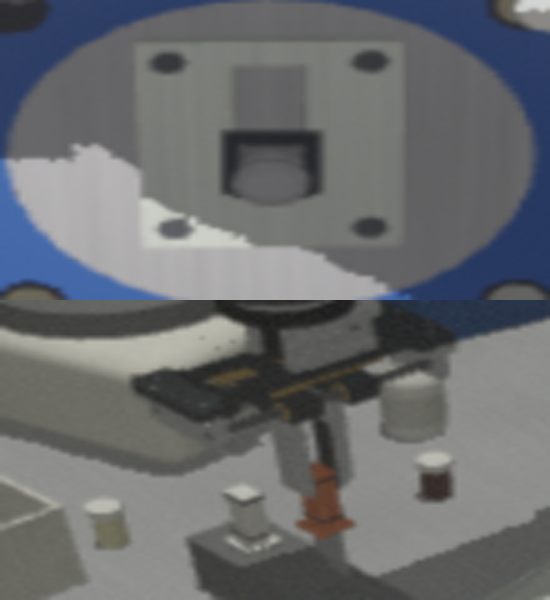

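The wedge lifted cleanly (opening 15.5 mm on a 16 mm handle). The clip's black bow is around (272,135) in the upper half, with the spindle at (270,182). Next I'll lift clear and read the taper and tip in the wrist view.

```bash
python3 - <<'E'
from h import *
bot.move_linear((608,-206,215),speed=200)
bot.pause(.1)
print(sensors.get_eef_pos(),sensors.get_ee_rot(),down(4.7))
m=camera_model('wrist');R=cv2.Rodrigues(np.array(m['rvec'],float))[0]
e=sensors.get_eef_pos()
print('cam',-R.T@np.array(m['tvec']).ravel()-e, R.round(3).tolist())
p,d=read_camera('wrist'); np.savez('w3',p=p,d=d,P=wcloud(d,m)); s,_=read_camera('scene')
# predicted tip location on axis
for off in(-7,0,7): print(off,np.round(wproj(e+np.array([off*np.cos(.082),off*np.sin(.082),18.8-96]),m),1))
c=cv2.resize(p[130:290,240:400],(560,560),interpolation=2); c2=cv2.resize(s[95:165,235:285],(240,336),interpolation=2)
o=np.zeros((560,800,3),np.uint8);o[:,:560]=c;o[:336,560:]=c2;save('tip',o)
print(sensors.get_t(),sensors.get_opening())
E
```

```text
[ 607.3562599  -206.00199048  213.75862173] [-2.12752199e+00 -2.30954022e+00  1.20615855e-03] [2.12848582 2.31066063 0.        ]
cam [ -5.3942831   67.99561367 206.27998523] [[0.997, 0.081, -0.002], [0.079, -0.968, 0.236], [0.017, -0.235, -0.972]]
-7 [316.4 200.2]
0 [323.8 200.2]
7 [331.3 200.2]
9.2667 15.299820788800881
```

View pics/tip.png

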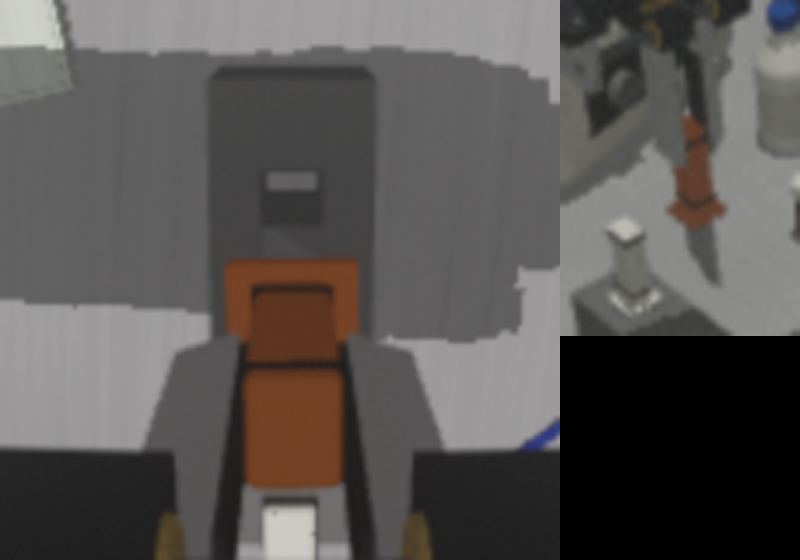

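The tip (apex near (266,240) in the crop, and at the right of the scene crop) lies on the -x side. So the flat face looks to -x and the taper to +x, and the wedge's yaw equals the rack's 4.7°. Now to the mixer, standing 45 mm aside so the hub is visible past the collar.

```bash
cat >> h.py <<'E'
YAW=-23.5; cx,sx=np.cos(np.radians(YAW)),np.sin(np.radians(YAW)); X=np.array([cx,sx,0]); Y=np.array([-sx,cx,0])
def rayz(px,z,m):
    K=np.array(m['mtx']); R=cv2.Rodrigues(np.array(m['rvec'],float))[0]; t=np.array(m['tvec'],float).ravel()
    a=(px[0]-K[0,2])/K[0,0]; b=(px[1]-K[1,2])/K[1,1]; r=np.hypot(a,b)+1e-9
    v=R.T@np.array([a/r*np.sin(r),b/r*np.sin(r),np.cos(r)]); c=-R.T@t; return c+v*(z-c[2])/v[2]
E
python3 - <<'E'
from h import *
m=camera_model('wrist'); e=sensors.get_eef_pos()
for n,px,h in(('collar front mid',(240+292/3.5,130+260/3.5),-30),('collar L',(240+226/3.5,130+262/3.5),-30),('collar R',(240+359/3.5,130+262/3.5),-30),('handle top far',(240+293/3.5,130+368/3.5),30),('handle top near',(240+293/3.5,130+487/3.5),30)):
    w=rayz(px,e[2]+18.8+h,m)-e; a=np.radians(4.7); print(n,'dx %.1f dy %.1f'%(w[0]*np.cos(a)+w[1]*np.sin(a),-w[0]*np.sin(a)+w[1]*np.cos(a)))
S=np.array([596.3,90.4,0])
t=S+19*X-45*Y; bot.move_ptp((t[0],t[1],215),down(YAW)); bot.pause(.15)
m=camera_model('wrist'); e=sensors.get_eef_pos(); p,d=read_camera('wrist'); P=wcloud(d,m)
np.savez('w4',p=p,d=d,P=P); print(e,sensors.get_t(),sensors.get_ft_force(),(sensors.get_ee_rot()))
L=np.stack([(P-e)@X,(P-e)@Y,P[...,2]],-1)  # rel to TCP
u,v=wproj(S+[0,0,110],m);print(u,v)
u,v=int(u),int(v)
rg=np.zeros(d.shape,bool);rg[v-60:v+60,u-70:u+90]=1
for n,k in(('hub',rg&(abs(P[...,2]-99.5)<2.5)),('spindle',rg&(abs(P[...,2]-117.5)<2)),('slot',rg&(abs(P[...,2]-66)<5)&(p.max(2)<300))):
    q=L[k]; 
    if len(q): rc=cv2.minAreaRect(q[:,:2].astype(np.float32)); print(n,len(q),q.mean(0).round(1),np.round(rc[0],1),np.round(rc[1],1),round(rc[2],1),np.percentile(q,[1,99],0).round(1).tolist())
g=cv2.cvtColor(p,cv2.COLOR_RGB2GRAY);save('w4',cv2.resize(p[v-70:v+70,u-80:u+100],None,fx=4,fy=4,interpolation=2));print(u-80,v-70)
E
```

```text
collar front mid dx -0.2 dy 12.8
collar L dx -13.9 dy 12.4
collar R dx 13.7 dy 12.4
handle top far dx 0.0 dy 10.9
handle top near dx 0.0 dy -9.6
[596.05564615  39.84543493 214.72649137] 10.4417 [ 0.08464217  0.16467375 -0.72568533] [-2.62859425e+00 -1.72032094e+00  5.05368224e-04]
303.7078968082798 148.58664386694272
hub 3940 [-9.4 46.3 99.2] [-18.3  46.8] [128.5 146.3] 89.8 [[-50.8, 14.5, 97.5], [32.8, 78.4, 101.0]]
spindle 223 [-20.7  46.1 117.2] [-20.8  46. ] [16.9 16.9] 89.9 [[-28.2, 37.5, 115.5], [-12.4, 53.5, 119.2]]
slot 13774 [-14.   46.8  66. ] [-14.5  44.3] [141.9 193.1] 89.8 [[-106.4, -24.4, 63.6], [78.7, 113.1, 68.3]]
223 78
```

View pics/w4.png

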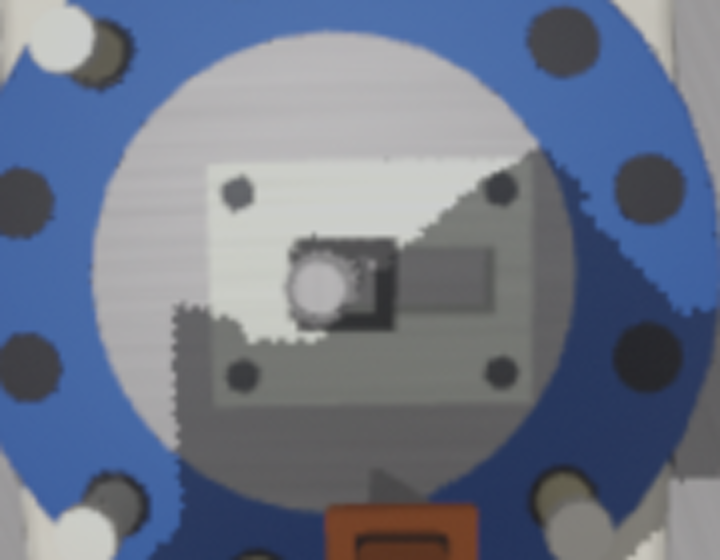

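Relative to the TCP, the spindle top disc is at (-20.8, 46.1) and the hub agrees (y 46.4, x -21). The wedge is centred in the hand to about 0.3 mm. The bow is at (385,290) in the crop, with the slot running right. Next I'll descend beside the spindle and feel for it.

```bash
cat >> h.py <<'E'
def F(): 
    f=np.array(sensors.get_ft_force()); return np.array([f@X,f@Y,f[2]])
E
python3 - <<'E'
from h import *
import json
e0=np.array([596.056,39.845,0]); S=e0-20.85*X+46.2*Y
def pos(): e=np.array(sensors.get_eef_pos()); return np.array([(e-S)@X,(e-S)@Y,e[2]-77.2])   # tip-height, axis in mixer frame
corr=np.zeros(3)
def go(x,y,z,sp):
    w=S+x*X+y*Y; w[2]=z+77.2; bot.move_linear(w+corr,speed=sp)
go(19.5,0,137,180); go(19.5,0,112,80); bot.pause(.2)
err=np.array([19.5,0,112])-pos(); print('err',err.round(2)); c=err[0]*X+err[1]*Y; corr=c+[0,0,err[2]]
go(19.5,0,110.5,30); bot.pause(.2); b=F(); print(pos().round(2),'F0',b.round(2),sensors.get_t())
x=19.5
while x>12:
    x-=.3; go(x,0,110.5,8); f=F()-b
    print(round(x,1),pos().round(2),f.round(2))
    if abs(f[0])>1.5: break
print(sensors.get_t()); json.dump(dict(S=S.tolist(),corr=corr.tolist(),x=x,b=b.tolist()),open('st.json','w'))
E
```

```text
err [-0.21 -0.13 -0.41]
[ 19.33  -0.12 110.13] F0 [-0.51 -0.5  -1.52] 11.95
19.2 [ 18.99  -0.13 110.11] [ 0.39  0.71 -0.36]
18.9 [ 18.71  -0.13 110.1 ] [-0.07  0.06 -0.32]
18.6 [ 18.39  -0.14 110.11] [ 1.05  0.43 -0.08]
18.3 [ 18.07  -0.14 110.09] [0.78 1.04 0.22]
18.0 [ 17.8   -0.12 110.09] [ 0.12 -0.03 -0.67]
17.7 [ 17.47  -0.13 110.08] [ 0.13  0.58 -0.22]
17.4 [ 17.19  -0.14 110.08] [ 0.27  0.53 -0.78]
17.1 [ 1.6870e+01 -1.0000e-01  1.1009e+02] [ 0.78 -0.28  0.49]
16.8 [ 16.69  -0.16 110.13] [ 0.41  0.84 -0.48]
16.5 [ 16.43  -0.15 110.12] [ 2.4   0.12 -0.61]
14.45
```

Contact with the spindle felt at reading 16.5 (nominal 16.0), so the vision estimate was about 0.5 mm off. Next I'll back off 0.3 mm and press down slowly.

```bash
cat >> h.py <<'E'
import json
st=json.load(open('st.json')); S=np.array(st['S']); corr=np.array(st['corr']); B=np.array(st['b'])
def pos(): e=np.array(sensors.get_eef_pos()); return np.array([(e-S)@X,(e-S)@Y,e[2]-77.2])
def go(x,y,z,sp):
    w=S+x*X+y*Y; w[2]=z+77.2; bot.move_linear(w+corr,speed=sp)
def Fm(n=4):
    s=[]
    for _ in range(n): s.append(F()); bot.pause(.01)
    return np.mean(s,0)-B
E
python3 - <<'E'
from h import *
x=16.9; go(x,0.12,110.5,15); z=110.5; go(x,.12,105.5,12); z=105.5
print(pos().round(2),Fm().round(2),sensors.get_t())
while z>75.5:
    z-=.8; go(x,.12,z,6); f=Fm(3)
    n=0
    while f[2]>8.5 and n<8: bot.pause(.15); f=Fm(3); n+=1
    print(round(z,1),pos().round(2),f.round(1),n,round(sensors.get_t(),1))
    if f[2]>12 or abs(f[0])>10 or (z>101 and f[2]>4): print('stop'); break
json.dump(dict(st,x=x,z=z),open('st.json','w'))
E
```

```text
[ 1.6660e+01 -3.0000e-02  1.0503e+02] [ 1.47  0.49 -0.02] 15.3
104.7 [1.668e+01 1.000e-02 1.043e+02] [ 1.5  0.7 -0.3] 0 15.6
103.9 [ 16.67  -0.   103.46] [ 1.4 -0.1 -0.3] 0 15.9
103.1 [ 1.6720e+01 -3.0000e-02  1.0267e+02] [1.  0.8 0.2] 0 16.2
102.3 [ 1.6670e+01 -5.0000e-02  1.0183e+02] [1.2 0.2 0.3] 0 16.5
101.5 [ 1.6670e+01 -5.0000e-02  1.0102e+02] [ 1.6  0.5 -0.2] 0 16.8
100.7 [ 1.6670e+01 -1.0000e-02  1.0023e+02] [ 0.9  0.4 -0.2] 0 17.1
99.9 [ 1.667e+01 -1.000e-02  9.945e+01] [1.2 0.6 0.5] 0 17.5
99.1 [ 1.671e+01 -1.000e-02  9.866e+01] [1.  0.2 0.2] 0 17.8
98.3 [ 1.669e+01 -1.000e-02  9.787e+01] [ 0.8  0.4 -0.1] 0 18.1
97.5 [1.663e+01 2.000e-02 9.704e+01] [ 0.8  0.4 -0.6] 0 18.4
96.7 [1.669e+01 1.000e-02 9.630e+01] [0.1 1.2 1.3] 0 18.7
95.9 [16.69 -0.   95.49] [0.6 1.1 2.1] 0 19.0
95.1 [1.669e+01 1.000e-02 9.468e+01] [1.3 0.6 3. ] 0 19.3
94.3 [1.67e+01 4.00e-02 9.39e+01] [ 0.4 -0.1  3.5] 0 19.6
93.5 [16.71  0.   93.08] [0.3 0.2 3.6] 0 19.9
92.7 [16.69 -0.   92.25] [0.1 1.  3.8] 0 20.2
91.9 [ 1.668e+01 -1.000e-02  9.141e+01] [0.4 0.8 3.9] 0 20.5
91.1 [ 1.667e+01 -3.000e-02  9.065e+
[... 490 characters left out ...]
23.3
83.9 [ 1.669e+01 -1.000e-02  8.342e+01] [0.4 0.7 2.6] 0 23.6
83.1 [ 1.669e+01 -6.000e-02  8.259e+01] [0.4 1.2 1.3] 0 23.9
82.3 [16.68 -0.   81.85] [0.3 0.7 1.8] 0 24.2
81.5 [16.68  0.   81.03] [-0.2  0.8  1.7] 0 24.6
80.7 [ 1.666e+01 -4.000e-02  8.018e+01] [0.8 1.2 1.1] 0 24.9
79.9 [ 1.668e+01 -5.000e-02  7.939e+01] [0.3 0.9 0.7] 0 25.2
79.1 [16.7  -0.08 78.61] [1.5 0.2 0.7] 0 25.5
78.3 [ 1.669e+01 -5.000e-02  7.781e+01] [0.8 0.8 0. ] 0 25.8
77.5 [ 1.666e+01 -4.000e-02  7.699e+01] [0.5 0.7 0.4] 0 26.1
76.7 [ 1.671e+01 -7.000e-02  7.622e+01] [ 1.3  0.7 -0.1] 0 26.4
75.9 [ 1.671e+01 -6.000e-02  7.544e+01] [ 1.   1.1 -0.2] 0 26.7
75.1 [ 1.672e+01 -5.000e-02  7.466e+01] [1.  0.6 0.2] 0 27.0
```

The force peaked at 5 N, then fell to zero at tip 78 mm, as when the clip lets go. Next I'll draw the clip clear with the wedge, back off, raise and check.

```bash
python3 - <<'E'
from h import *
x=st['x']; z=st['z']
for i in range(7):
    x+=2; go(x,.12,z,12); f=Fm(2); print(round(x,1),pos().round(1),f.round(1))
    if abs(f[0])>8: print('stop');break
bot.pause(.2); x-=3; go(x,.12,z,20); print(Fm(3).round(1))
go(x,.12,112,60); go(x,.12,135,150); go(19.5,-45,138,200); bot.pause(.1)
m=camera_model('wrist'); p,d=read_camera('wrist'); np.savez('w5',p=p,d=d)
u,v=map(int,wproj(S+[0,0,110],m)); save('w5',cv2.resize(p[v-50:v+50,u-40:u+80],None,fx=5,fy=5,interpolation=2))
P=wcloud(d,m);rg=np.zeros(d.shape,bool);rg[v-40:v+40,u-40:u+70]=1
k=rg&(P[...,2]>92)&(P[...,2]<112)&(p.max(2)<65); 
q=np.stack([(P-S)@X,(P-S)@Y,P[...,2]],-1); print(k.sum(),np.percentile(q[k],[3,50,97],0).round(1).tolist(),u-40,v-50,sensors.get_t(),sensors.get_opening())
E
```

```text
18.9 [18.7 -0.  74.7] [0.9 0.8 0.2]
20.9 [20.7  0.  74.7] [0.7 0.6 0.3]
22.9 [22.8 -0.  74.7] [ 0.9  1.  -0.2]
24.9 [24.8 -0.  74.7] [ 0.9  0.2 -1. ]
26.9 [26.8  0.  74.7] [0.3 0.5 0. ]
28.9 [28.8 -0.  74.7] [0.5 0.5 0.4]
30.9 [30.7 -0.  74.7] [ 0.3  1.2 -0.2]
[ 0.6  0.5 -0.2]
298 [[-21.6, -25.7, 99.1], [34.7, -7.5, 102.9], [47.7, 10.1, 104.5]] 264 100 31.475 15.92424411834953
```

View pics/w5.png

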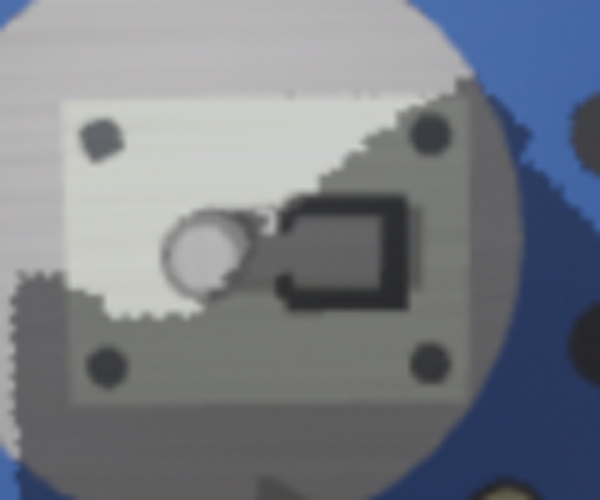

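The clip is free on the hub, at crop (275–408, 195–310), mouth towards the spindle and intact. Next I'll hang the wedge back.

```bash
python3 - <<'E'
from h import *
m=camera_model('wrist')
w=[rayz((264+a/5,100+b/5),104,m) for a,b in((275,252),(408,252),(395,195),(395,310))]
for k in w: print(np.round([(k-S)@X,(k-S)@Y],1))
bot.move_ptp((608,-206,195),down(4.7)); bot.pause(.1)
er=np.array([607.6,-206.1,195])-sensors.get_eef_pos(); er[2]=0; print(er.round(2))
t=np.array([607.6,-206.1,0])+er
f0=np.array(sensors.get_ft_force())
for z in(155,125,100,90): 
    bot.move_linear(t+[0,0,z],speed=70 if z>100 else 50); f=np.array(sensors.get_ft_force())-f0; print(z,np.round(sensors.get_eef_pos(),1),f.round(1))
    if np.abs(f).max()>6: print('stop');break
else:
  while z>82:
    z-=1; bot.move_linear(t+[0,0,z],speed=25); f=np.array(sensors.get_ft_force())-f0
    if f[2]>3: break
  print(z,np.round(sensors.get_eef_pos(),1),f.round(1))
  effector.set_gripper(30); bot.move_linear(t+[0,0,180],speed=180); bot.pause(.1)
  mm=camera_model('wrist');p,d=read_camera('wrist');P=wcloud(d,mm);h=cv2.cvtColor(p,cv2.COLOR_RGB2HSV)
  k=(h[...,0]<14)&(h[...,1]>120)&(abs(P[...,0]-608)<30)&(abs(P[...,1]+206)<30)&(P[...,2]>60)
  for a,b in((127,140),(60,80)):
    q=P[k&(P[...,2]>a)&(P[...,2]<b)];rc=cv2.minAreaRect(q[:,:2].astype(np.float32));print(len(q),np.median(q,0).round(1),np.round(rc[0],1),np.round(rc[1],1),rc[2])
  save('w6',p[100:300,220:420])
print(sensors.get_t(),sensors.get_opening())
E
```

```text
[14.2 -0.3]
[41.4 -0.2]
[38.7 11.5]
[ 38.9 -12.2]
[-1.   -2.37  0.  ]
155 [ 606.8 -208.4  155.1] [ 0.2 -0.8  0.4]
125 [ 606.6 -208.3  124.8] [0.4 0.5 0.8]
100 [ 606.7 -208.4  100. ] [-0.2 -0.8  0.4]
90 [ 606.3 -208.4   89.6] [-0.1  0.1  0.5]
83 [ 606.8 -208.5   83.3] [-1.  -0.1  5.9]
430 [ 606.2 -208.4  130.9] [ 606.  -208.7] [15.4 20.9] 4.947257041931152
313 [ 604.2 -203.4   71. ] [ 606.  -209.8] [27.5 27. ] 4.385895252227783
37.9 30.051439725327985
```

The wedge hangs upright: handle top 130.9 mm, collar on the block, the same as before. The clip spans x' 14.2–41.4 (27.2 mm, as given) and y' ±11.9. Next I'll pick it by the bow.

```bash
python3 - <<'E'
from h import *
c=S+35.5*X-.25*Y; R=down(YAW+90)
bot.move_ptp((c[0],c[1],150),R); effector.set_gripper(40); bot.pause(.3)
def er(z): e=np.array([c[0],c[1],z])-sensors.get_eef_pos(); print(e.round(2)); return e
t=np.array([c[0],c[1],0])+er(150)*[1,1,0]
bot.move_linear(t+[0,0,112],speed=80); bot.pause(.2); k=er(112); t=t+k
f0=np.array(sensors.get_ft_force()); z=112
for z in(106,104,103,102,101.5,101):
    bot.move_linear(t+[0,0,z],speed=25); f=np.array(sensors.get_ft_force())-f0
    if f[2]>4: break
print(z,np.round(sensors.get_eef_pos(),2),f.round(1))
effector.set_gripper(0,8); print('open',sensors.get_opening())
bot.move_linear(t+[0,0,118],speed=40); bot.move_linear(t+[0,0,185],speed=180); print('open',sensors.get_opening())
p,d=read_camera('wrist'); save('w7',np.vstack([cv2.resize(p[100:330,200:450],(500,460)),]));print(sensors.get_t())
E
```

```text
[-0.02 -0.04 -0.01]
[-0.24 -0.04 -0.45]
101 [627.55  76.04 100.53] [-0.9 -0.2  0.3]
open 0.8768513603186042
open 0.48207817700356087
44.0833
```

View pics/w7.png

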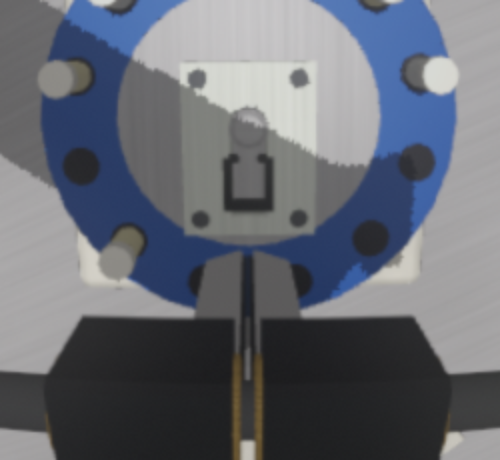

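The grasp missed: the fingers shut to 0.5 mm and the clip is still on the hub, unmoved, at (248,185). No hub contact was felt at TCP 100.5 either, so the tips evidently sit higher when the fingers are apart. Next I'll open just wider than the clip, feel down to the hub, lift a little and close.

```bash
python3 - <<'E'
from h import *
c=S+35.5*X-.25*Y
effector.set_gripper(30)
t=c*[1,1,0]; bot.move_linear(t+[0,0,112],speed=150); bot.pause(.15)
e=t+[0,0,112]-sensors.get_eef_pos(); print(e.round(2)); t=t+e*[1,1,0]
f0=np.mean([sensors.get_ft_force() for _ in range(3)],0); z=104
bot.move_linear(t+[0,0,z],speed=40)
while z>86:
    z-=.7; bot.move_linear(t+[0,0,z],speed=12); f=np.array(sensors.get_ft_force())-f0
    if f[2]>2.5: break
print(round(z,1),np.round(sensors.get_eef_pos(),2),f.round(1),sensors.get_opening())
bot.move_linear(t+[0,0,z+1.2],speed=15)
effector.set_gripper(0,8); print('open',sensors.get_opening(),np.array(sensors.get_ft_force())-f0)
bot.move_linear(t+[0,0,z+16],speed=40); print('open',sensors.get_opening())
bot.move_linear(t+[0,0,185],speed=180);print('open',sensors.get_opening(),sensors.get_t())
p,d=read_camera('wrist'); save('w8',p[100:330,200:450])
E
```

```text
[-0.65 -0.23 -1.15]
85.8 [627.14  75.9   85.73] [0.9 0.3 1.5] 29.85688678501806
open 0.2753789646692395 [0.83532869 0.22214585 1.23939   ]
open 0.6175130271794512
open 1.0191804775366529 54.3583
```

View pics/w8.png

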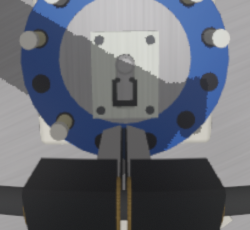

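```bash
python3 - <<'E'
from h import *
m=camera_model('wrist'); e=np.array(sensors.get_eef_pos())
print(e, S, (e-S)@X,(e-S)@Y, sensors.get_ee_rot(), down(YAW+90))
for n,P in(('tcp',e),('clip exp',S+35.5*X+[0,0,104]),('spindle',S+[0,0,118.5]),('tcp at 104',e*[1,1,0]+[0,0,104])): print(n,np.round(wproj(P,m),1))
R=Ro.from_rotvec(sensors.get_ee_rot()).as_matrix(); print(R.round(3).tolist())
E
```

```text
[626.53292809  75.47291657 183.59281417] [595.35750443  90.52709352   0.        ] 34.59257537724116 -1.3744134791867941 [-6.39662541e-01 -3.07429207e+00  1.13754009e-03] [0.63975943 3.07576206 0.        ]
tcp [323.6 226.2]
clip exp [325.1 200.8]
spindle [325.2 165.5]
tcp at 104 [323.7 199.9]
[[-0.917, 0.399, -0.002], [0.399, 0.917, -0.0], [0.001, -0.001, -1.0]]
```

The clip is still at (123,92) in the crop, untouched, and the shut tips project exactly at the TCP (324,226). So I'll check, at no robot time, where the fingertips are when open, from the saved depth images.

```bash
python3 - <<'E'
from h import *
def fing(n,e,a,sgn=1):
    P=np.load(n+'.npz')['P']; a=np.radians(a); j=np.array([np.cos(a),np.sin(a),0]); k=np.array([np.sin(a),-np.cos(a),0])
    D=P-e; J=D@j; Kx=D@k; z=D[...,2]
    m=(abs(Kx)<14)&(abs(J)<75)&(z>-25)&(z<60)
    print(n,m.sum())
    for lo in range(-25,60,5):
        q=m&(z>=lo)&(z<lo+5)
        if q.sum()>5: print(' z',lo,q.sum(),'J',np.percentile(J[q],[2,30,70,98]).round(1),'K',np.percentile(Kx[q],[5,95]).round(1))
fing('wh',np.array([606.125,86.265,259.87]),-23.5+270)
fing('w3',np.array([607.36,-206.0,213.76]),4.7)
E
```

```text
wh 1581
 z 25 90 J [-50.9 -47.1  47.1  51.3] K [-9.7  4.9]
 z 30 176 J [-53.6 -47.   47.2  54.2] K [-9.5  7. ]
 z 35 205 J [-57.  -47.1  47.3  57.3] K [-9.6  7. ]
 z 40 266 J [-57.6 -47.1  47.3  57.8] K [-9.8  6.9]
 z 45 257 J [-57.7 -47.2  47.3  57.7] K [-9.6  6.1]
 z 50 269 J [-57.2 -47.1  47.3  58. ] K [-9.7  6.2]
 z 55 318 J [-57.6 -47.1  47.3  58. ] K [-9.8  6.6]
w3 2900
 z -20 15 J [-12.9  -4.7   0.   12.3] K [-12.1 -11.7]
 z -15 456 J [-14.6 -10.2   8.3  12.7] K [-12.1   2.6]
 z -10 29 J [-7.4 -4.5  1.6  5.5] K [-9.5 -8.9]
 z -5 64 J [-8.2 -3.3  2.9  7.2] K [-9.9 -8.6]
 z 0 41 J [-7.5 -3.2  2.9  7. ] K [-9.4 -8.6]
 z 5 56 J [-7.9 -3.8  2.2  6.8] K [-9.5 -8.4]
 z 10 47 J [-7.7 -3.2  2.9  6.8] K [-9.6 -8.3]
 z 15 53 J [-8.1 -3.3  2.3  7.2] K [-9.5 -7.9]
 z 20 71 J [-7.7 -2.9  2.7  6.4] K [-9.6 -8.4]
 z 25 82 J [-11.5  -5.4   5.1  11.3] K [-9.5 -7.6]
 z 30 168 J [-16.4  -5.7   6.6  16.4] K [-9.9 -8. ]
 z 35 147 J [-18.7  -9.    7.3  18.7] K [-9.6 -8.3]
 z 40 260 J [-19.   -7.7   7.8  18.4] K [-9.9 -7.8]
 z 45 1058 J [-15.8  -3.8   3.5  14.8] K [-9.4  8.4]
 z 50 170 J [-19.4 -12.   12.9  19.3] K [-10.   -8.1]
 z 55 183 J [-19.1 -10.9   9.9  19. ] K [-9.8 -0.5]
```

With the fingers apart (both at 94 and at 16 mm), the tips lie about 25 mm above the reported TCP. That explains the miss: at TCP 85.7 the tips were still near 110 mm. So I expect the hub to be felt near TCP 75. I'll retry with feeling, and go to the tray only if the grasp holds.

```bash
python3 - <<'E'
from h import *
R=down(YAW+90); T=np.array([450.5,-136,0])
for z in(-22,-15,60): print(z,planner.inverse_kinematics(tuple(T+[0,0,z]),R) is not None)
c=S+35.5*X-.25*Y; t=c*[1,1,0]
effector.set_gripper(30)
bot.move_linear(t+[0,0,86],speed=200); bot.pause(.2); print(np.round(t+[0,0,86]-sensors.get_eef_pos(),2))
f0=np.mean([sensors.get_ft_force() for _ in range(3)],0); z=84.; bot.move_linear(t+[0,0,z],speed=40)
while z>70:
    z-=.8; bot.move_linear(t+[0,0,z],speed=20); f=np.array(sensors.get_ft_force())-f0
    if f[2]>3: break
print(round(z,1),np.round(sensors.get_eef_pos(),2),f.round(1),sensors.get_t())
zg=sensors.get_eef_pos()[2]+.8; bot.move_linear(t+[0,0,z+1.2],speed=25)
effector.set_gripper(18,8); o=sensors.get_opening(); print('open',o,sensors.get_t())
if o>20:
    bot.move_linear(t+[0,0,z+20],speed=60); o=sensors.get_opening(); print('open',o)
    if o>20:
        bot.move_linear(t+[0,0,150],speed=250)
        bot.move_ptp(tuple(T+[0,0,30]),R); print(sensors.get_opening(),sensors.get_t())
json.dump(dict(st,zg=zg),open('st.json','w'))
E
```

```text
-22 True
-15 True
60 True
[-0.77 -0.16 -1.39]
72.0 [627.91  76.17  72.53] [-2.3 -0.7  8. ] 59.9
open 23.54893682701133 60.425
open 23.742673058476267
23.70203146316761 62.4333
```

```bash
python3 - <<'E'
from h import *
T=np.array([450.5,-136,0])
bot.move_linear(T+[0,0,0],speed=120); bot.move_linear(T+[0,0,-19.5],speed=50)
print(np.round(sensors.get_eef_pos(),1),np.round(sensors.get_ft_force(),1),sensors.get_opening(),sensors.get_t())
effector.set_gripper(36); bot.move_linear(T+[0,0,40],speed=120); bot.move_linear(T+[0,0,110],speed=250)
p,d=read_camera('wrist'); q,_=read_camera('top'); print(sensors.get_t(),sensors.get_opening(),np.round(sensors.get_ft_force(),1))
save('end',np.hstack([cv2.resize(p[60:300,180:470],(400,330)),cv2.resize(q[130:290,240:450],(400,330))]))
E
```

```text
[ 450.4 -135.8  -19.6] [ 0.3 -0.2  0.1] 23.766356397184417 63.375
64.9833 35.79144418283926 [-0.2  0.7 -1.3]
```

View pics/end.png

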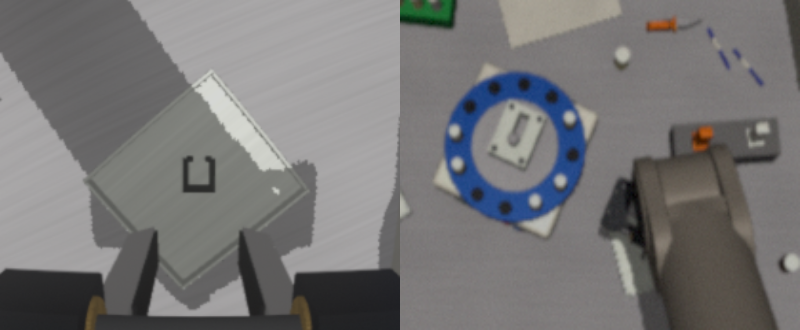

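The clip lies flat and whole in the tray (199,175, left), the gripper is clear, and the wedge (703,138) and scraper stand in the block. Handing in.

```bash
python3 -c "
from h import *
finish_job();print(sensors.get_t())"
```

```text
the job is handed in; nothing more can be done
the job is handed in; nothing more can be done
```

The clip is off the spindle and in the small aluminium tray nearest the base, the wedge is back in its slot, and the job is handed in. The robot's clock stood at about 65 s of the 72 s allowed.

**Taking the clip off:** I felt for the spindle with the wedge's flat face, backed off 0.3 mm and pressed down at about 5 mm/s. The force peaked at about 5 N and was back to zero once the tip was 22 mm below the hub's top. I then drew the clip clear with the wedge.

**Last checks:**
- **Clip:** it lies flat and whole near the middle of the tray, and the gripper is clear.
- **Wedge:** it hangs upright, collar on the block, with its handle top at 130.9 mm (131.0 mm at the start). It sits about 2 mm to one side of where it started, within the slot's play.
- **Bench:** in the last overhead crop, the vial, the scraper and the other orange tool in view look unmoved. The arm hid part of that view, so I did not check everything on the bench.

**What disagreed:**
- **Clip grasp:** the first two tries closed above the clip, because the open fingertips sit about 25 mm above the reported TCP. The third try, feeling down to the hub, held it.
- **Camera estimates:** the fixed and wrist cameras differed by up to 2 mm. Touching the spindle put it about 0.5 mm from the wrist camera's estimate.

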